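# Set the filter wheel and lock it

## Robot

A 6-joint arm with a two-finger parallel gripper is mounted at the origin on a cart in front of the work surface, level with it; the furniture and walls round the work are solid. World frame = base frame: x ahead of the robot, y to its left, z up, the work surface at z = 0. Lengths are in mm, angles in rad, forces in N, time in s.
With the tool pointing down it reaches from about 325 to 775 mm from the base axis. Payload 9.3 kg.
Tool frame: the origin (TCP) lies on the centre line of the jaws, within the pads' length; the fingertips stand 14 mm ahead of it and the grasp point (between the pads) lies 5 mm behind it; z points along the fingers, y is the line along which they close (so a half turn about z gives the same grasp; the last joint's range is limited). The gripper opens to 85 mm and grips with 20 to 120 N. Pads are 22 mm wide; open, the fingers measure 114 mm over their backs; the gripper's body (76 mm by 85 mm) begins 54 mm behind the grasp point. The pads swing forward as they close: fully open they stand 13 mm farther back than shut.
Start: joints at [-1.38, 0.259, 0.021, 1.334, 0, 1.418], TCP at [185.38, -517.814, 245.279] pointing down, gripper open.
Joint ranges: [-3.04, 3.04], [-0.91, 1.82], [-1.04, 1.36], [-1.92, 1.95], [-1.52, 1.45], [-3.14, 3.14]. Speed limits (rad/s): [2.22, 2.22, 2.79, 3.14, 3.14, 3.14].

## Interface

Orientations are given as a rotation vector (axis times angle).
In Python, from cell import move_to, move_straight, movej, command_gripper, dwell, ik, grab_frame, IKError, sign_off, boxes_of, cut_out, spot_point, read_time_s, read_qpos, read_qd, read_joint_efforts, read_tool_pos, read_tool_rot, read_wrist_force, read_moment, read_grip_width, read_grasp_force gives the robot as it stands. The module is installed in compiled form; this text tells all that it offers. Calls block until the motion is done:
- move_to(position, orientation): joint-space move of the TCP to a pose.
- move_straight(position, ori=None, speed=150, contact_N=None): straight line of the TCP; ori=None keeps the orientation; speed is the mean speed in mm/s. With contact_N (N) it stops when the force on the tool has changed by that much, and returns True; else False.
- movej(angles): joint-space move.
- command_gripper(opening, grip_force=None): opening from 0.0 (shut) to 1.0 (fully open); grip_force is the grip in N (None keeps the last); returns when the fingers have stopped.
- dwell(seconds).
- ik(position, orientation): joint angles nearest the present ones, or None.
- grab_frame(name): name is "side" or "top" or "wrist"; returns a dict with "image" (420x560x3 uint8, red, green, blue), "depth" (420x560 float32, mm along the optical axis (not along the pixel's ray), 0 where there is no reading), "intrinsics" (3x3 intrinsics, pixels), "k1" (the pictures are not rectified: a ray, as slopes to the right and down, at radius r is drawn at 1 + k1 r^2 times it, then the intrinsics apply), "cam_to_world" (4x4, takes a point from camera to world coordinates). Camera axes: x right, y down, z forward; pixel columns grow to the right and rows downward; lengths in mm; the calibration is good to about 2 mm. A picture is of the moment at which its call begins.
A pose or a line that the arm cannot do raises IKError and nothing moves.
- sign_off(): hands the job in; it is judged then, once.
Trained networks look in a picture, given as the dict that the camera call returned (one of the last four; its "shot" number tells which), for a name from the list of things; names that differ only in an ending like _2 or _b are one class to them, and where a whole thing is asked for, a point or a joint stands for the part that bears it (a point fixed in the world has none). Each returns a list of dicts, best first, with "confidence" (0 to 1); they miss things now and then, are a little off and sometimes report something else, mostly with a low value. They report only what shows in the picture. A call takes as long as a camera call.
- boxes_of(query, picture): "at" ([x, y, z] in mm, in world coordinates, good to about 4 mm: the middle of the surface that is visible of it).
- cut_out(query, picture): "mask" (420x560 bool, what is visible of it).
- spot_point(query, picture): "at" ([x, y, z] in mm, in world coordinates, good to about 4 mm: a listed point, or the origin of a listed thing).
Readings, each from a call of its own:
- read_time_s(): time.
- read_qpos(): joint angles.
- read_qd(): joint speeds.
- read_joint_efforts(): joint torques, N m.
- read_tool_pos(): TCP position.
- read_tool_rot(): TCP orientation.
- read_wrist_force(): force on the tool from outside, world axes, zero at the start.
- read_moment(): the same for the moment, N m.
- read_grip_width(): opening from 0.0 (shut) to 1.0 (fully open).
- read_grasp_force(): force on a finger pad.
Only numpy, scipy, OpenCV 4.12 (cv2) and the standard library are available. Lean on these libraries where they do the work, as an engineer would, in place of code of your own. Each camera call takes 0.05 s, during which the arm holds its last target. There are 200 camera calls.

## Task

Turn the flat filter wheel, pressing on it only lightly with the fingertips, until the green filter is centred under the round window of the grey arm. Then push the red lock slide gently inward until it is fully home, so that it holds the wheel there, and leave the bottles and caps around the unit where they stand.

Things in the scene. Friction and masses are not known exactly. Their poses are not given: they have to be found in the camera images.
- unit: Grey filter-wheel unit, fixed to the bench. Origin: on the bench, under the wheel's axis. Its +x runs from the axis to the window arm (away from the robot), +z up; the red lock slide is on its -y side. Base plate 10 mm high, from -102 to +102 mm in x and -180 to +105 mm in y. The wheel lies flat and open from above, except under the window arm (top 54 mm above the bench).
- wheel_centre (a point): The wheel's axis, at the nominal height of its face, 36 mm above the bench. The wheel: flat disc, 176 mm diameter; eight round 24 mm filters in steel rings, 42 mm from the axis and 45 degrees apart (one green, the others orange, blue, grey, red); round them a bare black rubber band, 59 to 88 mm from the axis. It turns either way without end and stays where it is left.
- wheel: The turning wheel. Origin on the bench under its axis; +x points to the green filter. Its face is shimmed up to 7 mm lower or higher than nominal and is not measured: find it by touch. The face gives about 12 N per mm without tilting. Drag closed fingertips round on the band to turn it: friction 0.2 N m; about 10 N carries it, below 6 N may slip, more than 20 N harms it.
- green_filter (a point): Centre of the green filter, 42 mm from the wheel's axis; it turns with the wheel. Its height is given as the nominal one, not the true one.
- window (a point): Centre of the round window, a 29 mm hole through the grey arm, 42 mm from the wheel's axis in the unit's +x; given at the nominal height of the wheel's face. The arm reaches over the wheel from behind: y -28 to +28 mm, x 18 to 102 mm, 49 to 54 mm above the bench.
- lock_tab (a point): Top centre of the red lock slide's upright tab, 62 mm above the bench. Tab 34 mm wide (unit x), 10 mm thick (unit y), free from 28 to 62 mm above the bench. It is 149 mm from the wheel's axis on the unit's -y side when out, 125 mm when home. Push its outer face along the unit's +y, towards the axis.
- lock_travel (a joint): Lock travel in m: 0 out, 0.024 home at its stop. Friction 3 N; stays where left. Its round-nosed 9 mm tongue enters one of eight notches under the rim, one per filter: a filter within about 4 degrees of the window is drawn in true with a push of a few N more; farther off, the tongue stops on the rim at about 0.011 to 0.016. Never force it (25 N): correct the wheel.
- brown_phial: Bystander: brown phial with black cap, 44 mm diameter, 91 mm high, left of the unit. Origin at the centre of its foot.
- white_jar: Bystander: white plastic jar, 40 mm diameter, 57 mm high, behind the unit at the right. Origin at the centre of its foot.
- blue_cap: Bystander: blue cap, 28 mm diameter, 17 mm high, in front of the unit. Origin at the centre of its foot.
- lock_slide: The red lock slide with its tab and steel tongue, moving along the unit's y in a rail at the right of the wheel. Origin: on the bench, 140 mm from the wheel's axis when out, 116 mm when home.

How it is judged:
By the outcome, as a careful person would: the job done as asked, in the order asked, and still so for the second after the job is handed in, with the robot touching nothing.
It also fails if it takes over 61 s, if anything falls off the work surface, if the arm or the gripper's body presses on something with over 40 N, if the wrist force passes 120 N, or if a joint passes its speed limit or range.

## Working session

There is one attempt and no reset: what is moved stays moved. The work goes in short steps, each a Python script; the robot and the scene stay as the last script left them, time stands still between calls to the robot, and variables do not carry over. Pictures are saved under pics/ and viewed, at most 10 in all, crops included, and the job is handed in when it is done.

```bash
mkdir -p pics
cat > m1.py <<'E'
from cell import *
import numpy as np, cv2
for cam in ("top","side"):
    f=grab_frame(cam)
    cv2.imwrite(f"pics/{cam}1.png",f["image"][:,:,::-1])
    print(cam, f["cam_to_world"][:3,3].round())
    for q in ["unit","wheel_centre","green_filter","window","lock_tab","wheel","lock_slide","brown_phial","white_jar","blue_cap"]:
        r=spot_point(q,f)[:2]
        print(q,[(np.round(d["at"],1).tolist(),round(d["confidence"],2)) for d in r])
print(read_tool_rot(),read_time_s())
E
python3 m1.py
```

```text
top [477. 111. 927.]
unit [([531.5, 94.6, 0.9], 0.83)]
wheel_centre [([533.6, 98.7, 33.8], 0.6), ([497.5, -41.8, 62.1], 0.42)]
green_filter [([489.9, 90.3, 31.2], 0.56)]
window [([568.7, 87.6, 34.5], 0.91)]
lock_tab [([495.4, -42.8, 64.1], 0.51)]
wheel [([529.4, 97.0, -0.1], 0.82)]
lock_slide [([497.6, -36.2, 0.2], 0.61)]
brown_phial [([596.2, 243.8, -4.3], 0.86)]
white_jar [([622.2, -40.6, -2.4], 0.75)]
blue_cap [([383.0, 107.8, 3.6], 0.51)]
side [ 455. -617.  581.]
unit [([525.9, 95.6, 1.8], 0.59)]
wheel_centre []
green_filter [([487.2, 95.8, 37.4], 0.72)]
window [([567.6, 87.6, 37.7], 0.96)]
lock_tab [([492.4, -43.8, 56.6], 0.9)]
wheel [([532.6, 96.3, -4.4], 0.91)]
lock_slide [([499.9, -34.1, 1.5], 0.64)]
brown_phial [([595.0, 246.0, 3.9], 0.97)]
white_jar [([621.5, -40.0, 1.8], 0.7), ([531.3, 98.6, 39.8], 0.64)]
blue_cap [([384.7, 110.4, 0.4], 0.7)]
[-3.09529100e+00 -5.37334945e-01  2.77479068e-05] 1.1
```

View pics/top1.png

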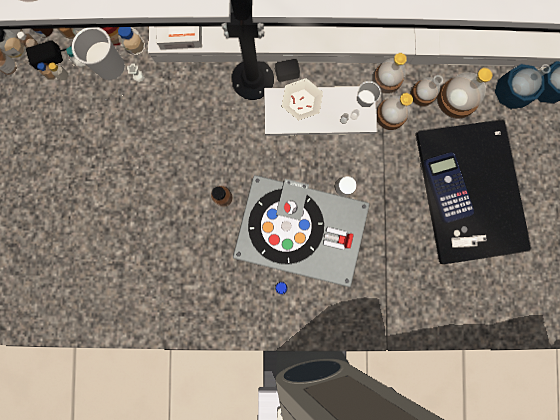

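View pics/side1.png

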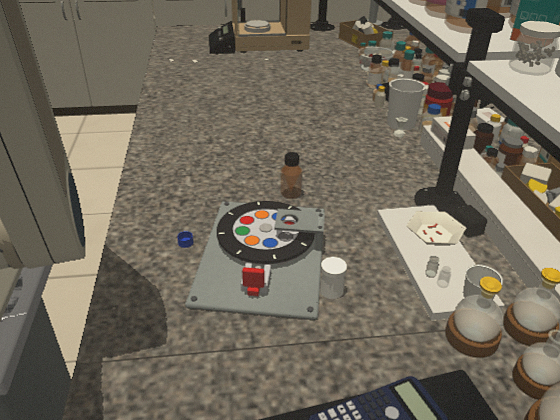

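The pictures agree with the networks: wheel at about (286,226) in the top view, green filter at about (287,244), window at (290,207), and red tab at (345,239). The unit's yaw is about -14.5° and green is about 160° from the window. Next I take a closer wrist view to refine this.

```bash
cat > h.py <<'E'
from cell import *
import numpy as np, cv2
from scipy.spatial.transform import Rotation as R
def down(yaw): return (R.from_euler('z',yaw)*R.from_euler('x',np.pi)).as_rotvec()
def world(f,u,v,z):
    "pixels -> world points on the plane at height z"
    K=f["intrinsics"]; p=np.array(f["cam_to_world"])
    d=np.array([[ (a-K[0,2])/K[0,0],(b-K[1,2])/K[1,1]] for a,b in zip(np.atleast_1d(u),np.atleast_1d(v))])
    r=d.copy()
    for _ in range(10): r=d/(1+f["k1"]*(r**2).sum(1,keepdims=True))
    w=np.c_[r,np.ones(len(r))]@p[:3,:3].T
    return p[:3,3]+w*((z-p[2,3])/w[:,2])[:,None]
def look(f,qs):
    for q in qs: print(q,[(np.round(d["at"],1).tolist(),round(d["confidence"],2)) for d in spot_point(q,f)[:2]])
E
cat > m2.py <<'E'
from h import *
move_to([480,80,290],down(0.0)); print(read_qpos().round(2) if hasattr(read_qpos(),'round') else read_qpos())
f=grab_frame("wrist"); cv2.imwrite("pics/w1.png",f["image"][:,:,::-1]); np.save("w1.npy",f,allow_pickle=True)
print(f["cam_to_world"].round(2),read_time_s())
look(f,["wheel_centre","green_filter","window","lock_tab","unit"])
E
python3 m2.py
```

```text
[-0.01  0.14 -0.02  1.41 -0.    3.13]
[[-0.0000e+00 -9.6000e-01 -2.9000e-01  5.5316e+02]
 [-1.0000e+00  0.0000e+00  0.0000e+00  7.9470e+01]
 [ 0.0000e+00  2.9000e-01 -9.6000e-01  4.1865e+02]
 [ 0.0000e+00  0.0000e+00  0.0000e+00  1.0000e+00]] 3.525
wheel_centre [([531.9, 91.5, 31.8], 0.74)]
green_filter [([491.0, 92.8, 36.4], 0.85)]
window [([573.5, 88.0, 32.0], 0.97)]
lock_tab [([496.6, -48.3, 63.0], 0.83)]
unit [([529.7, 98.2, -3.7], 0.65)]
```

View pics/w1.png

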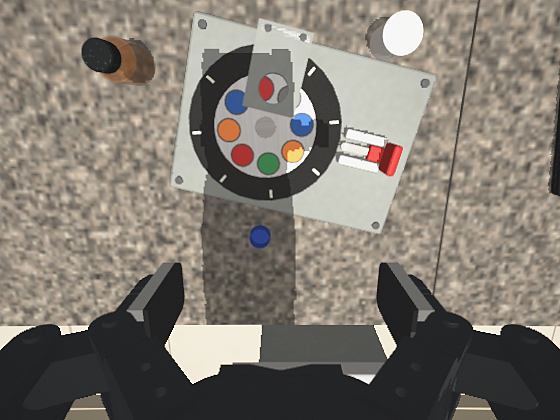

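The wrist view shows the hub at (265,127), green at (268,163), window at (273,89), and red tab at (390,157). I'll fit the band and the plate for more accurate values.

```bash
cat > m3.py <<'E'
from h import *
f=np.load("w1.npy",allow_pickle=True).item(); im=f["image"]; D=f["depth"]
hsv=cv2.cvtColor(im,cv2.COLOR_RGB2HSV); P=np.array(f["cam_to_world"])
def hgt(u,v):
    w=world(f,u,v,0)[0]; c=P[:3,3]; ray=(w-c); n=P[:3,2]; t=D[int(v),int(u)]/(ray@n); return (c+ray*t)[2]
g=(hsv[...,0]>45)&(hsv[...,0]<75)&(hsv[...,1]>90); ys,xs=np.nonzero(g[130:190,240:300]); u,v=xs.mean()+240,ys.mean()+130
gz=world(f,u,v,36)[0]; print("green",u,v,len(xs),gz)
# outer edge of the band, by rays from hub, then circle fit in world
ang=np.radians([a for a in range(0,360,3)]); pts=[]
gray=cv2.cvtColor(im,cv2.COLOR_RGB2GRAY).astype(float)
for a in ang:
    r=np.arange(62,92,.25); uu=265+r*np.cos(a); vv=122+r*np.sin(a)
    s=cv2.remap(gray.astype(np.float32),uu[None].astype(np.float32),vv[None].astype(np.float32),1)[0]
    k=np.argmax(s[8:]-s[:-8]); 
    if s[k+8]-s[k]>60: pts.append((uu[k+4],vv[k+4]))
pts=np.array(pts); w=world(f,pts[:,0],pts[:,1],36)[:,:2]
from scipy.optimize import least_squares
s=least_squares(lambda p:np.hypot(*(w-p[:2]).T)-p[2],[531,96,88],loss='soft_l1',f_scale=1.); print("circle",s.x,len(w),np.median(abs(s.fun)))
for a in (90,135,180,225,260): 
    print(a,[round(hgt(265+62*np.cos(np.radians(a)),122+62*np.sin(np.radians(a))),1)])
print("plate z",hgt(400,100),"bench",hgt(480,200),"arm",hgt(258,90))
for n,(a,b,z) in dict(c1=(202,24,10),c2=(425,84,10),c3=(375,226,10),c4=(179,180,10)).items(): print(n,world(f,a,b,z)[0][:2])
r=(hsv[...,1]>150)&((hsv[...,0]<8)|(hsv[...,0]>172)); r[:,:375]=0; ys,xs=np.nonzero(r[130:185]); 
print("tab px",xs.min(),xs.max(),ys.min()+130,ys.max()+130)
E
python3 m3.py
python3 - <<'E'
import cv2
i=cv2.imread('pics/w1.png')[0:240,160:440]; cv2.imwrite('pics/w1c.png',cv2.resize(i,None,fx=2.5,fy=2.5,interpolation=cv2.INTER_CUBIC))
E
```

```text
green 267.973293768546 163.28189910979228 337 [488.49624848  93.614593    36.        ]
circle [529.48049519  96.7128901   85.61205153] 116 0.29014818543757315
90 [np.float64(29.6)]
135 [np.float64(418.6)]
180 [np.float64(28.6)]
225 [np.float64(31.1)]
260 [np.float64(54.1)]
plate z 10.695726945226056 bench -0.028548210771532467 arm 54.4426628616298
c1 [638.59916234 165.35231565]
c2 [575.87625971 -88.63130602]
c3 [400.58788127 -45.43226527]
c4 [462.99814233 207.18380025]
tab px 375 402 143 175
```

View pics/w1c.png

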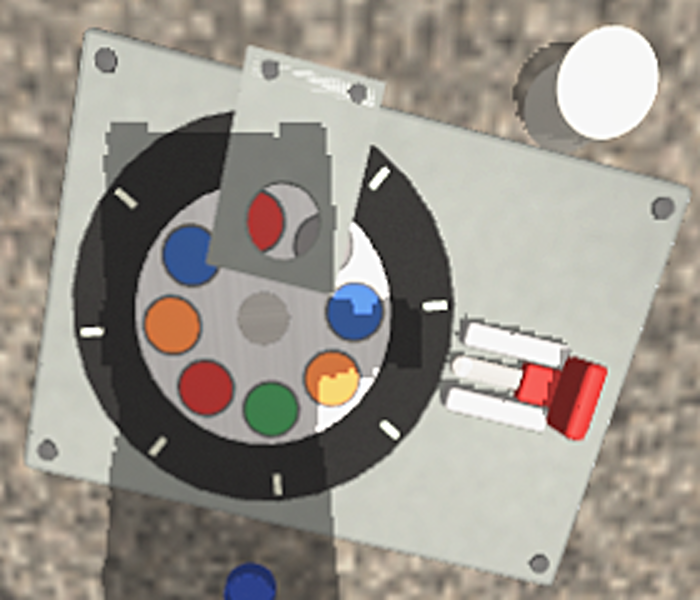

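The plate corners give a yaw of about -13.8° and a wheel centre of about (529.1, 96.8). The depth puts the face at roughly 29–30 mm, so green needs about +162°. Now the touch.

```bash
cat >> h.py <<'E'
C=np.array([529.1,96.8]); YAW=np.radians(-13.8)
def pose(deg,z,r=73.5):
    a=np.radians(deg); return [C[0]+r*np.cos(a),C[1]+r*np.sin(a),z], down(a)
def fz(n=3):
    v=[]
    for _ in range(n): v.append(read_wrist_force()[2]); dwell(0.01)
    return float(np.mean(v))
E
cat > m4.py <<'E'
from h import *
command_gripper(0.0,20)
p,o=pose(85,110); move_to(p,o)
p[2]=58; move_straight(p,speed=120); dwell(.2); b=fz(); print("base",b,read_qpos())
p[2]=34; print(move_straight(p,speed=8,contact_N=4)); 
for _ in range(3): dwell(.1); print(read_tool_pos(),read_wrist_force())
print(read_time_s(),read_grip_width())
E
python3 m4.py
```

```text
base -0.15536246712742 [ 1.58065826e-01  3.96437468e-01 -2.77124294e-01  8.95763162e-01
  2.54558035e-05  1.81622203e+00]
True
[535.6143715  170.35326239  41.95307844] [-0.46386237  1.23187818  5.06155705]
[535.58601636 170.39271304  41.87878812] [-0.06344515  1.01266544  5.54262835]
[535.59120498 170.37881046  41.84564039] [-0.20075382  1.80955629  5.47908466]
8.725 0.002055932083539614
```

```bash
cat > m5.py <<'E'
from h import *
import sys
def drag(a0,a1,z,target=11.,step=6):
    F=[]
    for _ in range(4):
        f=fz(); z-=np.clip((target-f)/16,-.4,.4); move_straight([*pose(a0,z)[0]],speed=10)
    print("pressed",fz(),z)
    n=int(np.ceil(abs(a1-a0)/step))
    for a in np.linspace(a0,a1,n+1)[1:]:
        p,o=pose(a,z); move_straight(p,o,speed=45)
        f=fz(2); F.append(round(f,1)); z-=np.clip((target-f)/18,-.3,.3)
    print(F,z,read_tool_pos(),read_wrist_force(),read_moment())
    return z
if __name__=="__main__":
    z=drag(85,85+162,read_tool_pos()[2])
    p=pose(247,z+60)[0]; move_straight(p,speed=120)
    move_to([470,90,290],down(0.3)); f=grab_frame("wrist")
    cv2.imwrite("pics/w2.png",f["image"][:,:,::-1]); np.save("w2.npy",f,allow_pickle=True)
    look(f,["green_filter","window","wheel_centre"]); print(read_time_s())
    i=f["image"][0:260,140:480,::-1]; cv2.imwrite('pics/w2c.png',cv2.resize(i,None,fx=2.3,fy=2.3,interpolation=cv2.INTER_CUBIC))
E
python3 m5.py
```

```text
pressed 8.096883185125584 40.61848968306068
[7.1, 7.6, 8.7, 8.8, 9.4, 10.1, 9.7, 10.5, 10.5, 10.2, 10.9, 10.9, 11.4, 10.8, 11.3, 11.3, 11.3, 10.7, 10.5, 11.7, 10.9, 10.8, 11.6, 10.5, 10.4, 11.3, 10.6] 39.641719306201836 [500.66856866  28.82051936  40.22726668] [-0.86256034 -0.59514531 10.816984  ] [-0.078844    0.33771788  0.00517448]
green_filter [([573.3, 87.1, 35.8], 0.61), ([497.9, -43.4, 65.4], 0.28)]
window [([573.8, 87.6, 32.4], 0.97)]
wheel_centre [([529.9, 95.1, 37.5], 0.78)]
23.3667
```

View pics/w2c.png

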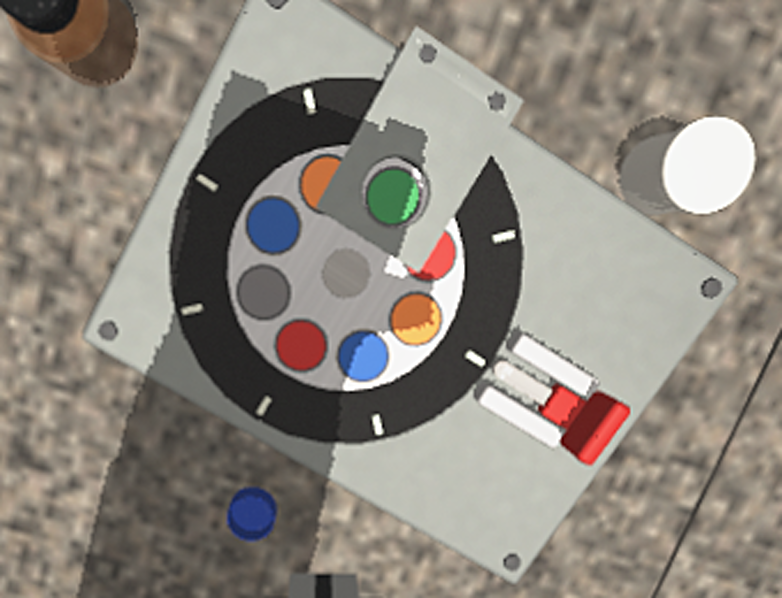

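Green now shows inside the window at about (393,195) in the crop. I'll check the angle from the tick marks.

Run:
```python
from h import *
from scipy.optimize import least_squares
f=np.load("w2.npy",allow_pickle=True).item()
def W(l,z): l=np.array(l,float); return world(f,140+l[:,0]/2.3,l[:,1]/2.3,z)[:,:2]
t=W([(309,100),(206,183),(192,309),(264,405),(377,425),(475,358),(503,236)],28.5)
k=W([(273,224),(264,291),(301,345),(363,357),(415,319)],28.5)
for w,n in((t,[1,2,3,4,5,6,7]),(k,[2,3,4,5,6])):
    th=lambda p:np.radians(p[3]+45*np.array(n))
    best=min((least_squares(lambda p:(w-p[:2]-p[2]*np.c_[np.cos(th(p)),np.sin(th(p))]).ravel(),[529,97,60,a]) for a in range(-90,90,20)),key=lambda s:s.cost)
    print(best.x,best.cost)
c=W([(108,331),(711,288),(512,562)],10); print(c, np.degrees(np.arctan2(*(c[2]-c[0])[::-1]))+90,np.degrees(np.arctan2(*(c[1]-c[2])[::-1])))
g=W([(393,196)],28.5)[0]; wd=W([(397,191)],54)[0]; print(g,wd,[np.degrees(np.arctan2(*(q-C)[::-1])) for q in (g,wd)])
tab=W([(597,428)],62); print("tab mid top",tab)
```

```text
[528.97665246  96.4586967   79.21119856 -15.02584755] 0.4508805877719511
[529.19776614  96.1548529   42.24872729 -15.52967725] 0.38321427197145014
[[462.78562003 207.20708502]
 [577.00253942 -88.98528644]
 [401.64861029 -46.64841591]] -13.540901367123453 -13.573540427586472
[569.99303096  85.28988848] [570.53948126  85.98900319] [np.float64(-15.720253451989123), np.float64(-14.621776728834547)]
tab mid top [[496.64663723 -40.04067134]]
```

Green sits 1.4° from true, within the lock's capture range. Next, push the slide.

```bash
cat > m6.py <<'E'
from h import *
C=np.array([529.0,96.6]); Y=np.radians(-13.6); d=np.array([np.sin(Y),-np.cos(Y)]); ux=np.array([np.cos(Y),np.sin(Y)])
o=down(Y+np.pi/2)
P=lambda r,z:[*(C+r*d+1*ux),z]
rad=lambda:float((np.array(read_tool_pos())[:2]-C)@d)
move_to(P(180,120),o); move_straight(P(180,54),speed=120); dwell(.2); b=np.array(read_wrist_force())
print("touch",move_straight(P(160,54),speed=15,contact_N=2.5),rad(),np.array(read_wrist_force())-b,read_time_s())
r0=rad()
hit=move_straight(P(137,54),speed=9,contact_N=11)
F=(np.array(read_wrist_force())-b)
print("end",hit,rad(),"travel",r0-rad(),F,read_time_s()); dwell(.2); print(rad(),np.array(read_wrist_force())-b)
E
python3 m6.py
```

```text
touch True 160.72570384501574 [0.58578236 0.07809965 0.57405639] 26.725
end True 140.41581903324268 travel 20.30988481177306 [ 0.6200936  -1.92317965  1.10487271] 28.8083
140.48651159899757 [0.51582699 0.4372932  0.35760885]
```

```bash
cat > m7.py <<'E'
from h import *
exec(open("m6.py").read().split("move_to(")[0].split("import *")[1])
b=np.array(read_wrist_force()); r0=rad()
for k in range(10):
    hit=move_straight(P(r0-.5*(k+1),54),speed=8,contact_N=12); dwell(.1); F=np.array(read_wrist_force())-b
    print(hit,round(rad(),2),F.round(1))
    if hit or abs(F@[*d,0])>11: break
move_straight(P(175,54),speed=60); move_straight(P(175,120),speed=120)
move_to([470,90,290],down(0.3)); f=grab_frame("wrist")
cv2.imwrite("pics/w3.png",f["image"][:,:,::-1]); np.save("w3.npy",f,allow_pickle=True)
look(f,["lock_tab","green_filter","window","lock_slide"]); print(read_time_s())
i=f["image"][0:260,140:480,::-1]; cv2.imwrite('pics/w3c.png',cv2.resize(i,None,fx=2.3,fy=2.3,interpolation=cv2.INTER_CUBIC))
E
python3 m7.py
```

```text
False 140.32 [-2.5 -3.6 -3.3]
False 140.23 [-3.6 -5.6 -2.8]
False 140.14 [-4.1 -8.8 -3.1]
False 140.05 [ -4.2 -11.3  -2.3]
lock_tab [([502.3, -27.3, 62.1], 0.9)]
green_filter [([574.7, 86.1, 34.5], 0.75)]
window [([570.3, 86.7, 32.5], 0.65)]
lock_slide [([504.0, -20.3, 2.0], 0.76)]
33.4667
```

View pics/w3c.png

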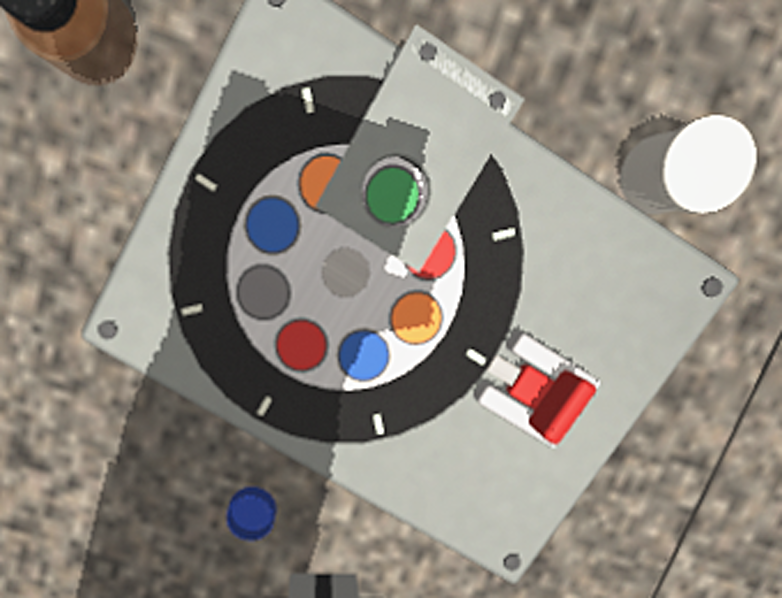

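Run:
```python
from h import *
from scipy.optimize import least_squares
C=np.array([529.0,96.6]); Y=np.radians(-13.6); d=np.array([np.sin(Y),-np.cos(Y)]); ux=np.array([np.cos(Y),np.sin(Y)])
for n in("w2","w3"):
    f=np.load(n+".npy",allow_pickle=True).item(); hsv=cv2.cvtColor(f["image"],cv2.COLOR_RGB2HSV)
    P=np.array(f["cam_to_world"]); print(n,P[:3,3].round(1))
    m=(hsv[...,1]>140)&((hsv[...,0]<8)|(hsv[...,0]>172)); m[:140]=0; m[:,:355]=0; m[:,425:]=0; m[205:]=0
    v,u=np.nonzero(m); w=world(f,u,v,0); c=P[:3,3]; ray=w-c; t=f["depth"][v,u]/(ray@P[:3,2]); X=c+ray*t[:,None]
    top=X[(X[:,2]>59)&(X[:,2]<65)]
    r=(top[:,:2]-C)@d; x=(top[:,:2]-C)@ux; print(len(v),len(top),"r",np.percentile(r,[2,50,98]).round(1),"x",np.percentile(x,[2,50,98]).round(1),"z",np.median(top[:,2]))
    g=cv2.cvtColor(f["image"],cv2.COLOR_RGB2GRAY).astype(np.float32)
    # ticks: bright centroid near each expected place on the band
    A=[]
    for a0 in range(45,316,45):
        uv=[]; 
        seeds={45:(309,100),90:(206,183),135:(192,309),180:(264,405),225:(377,425),270:(475,358),315:(503,236)}[a0]
        su,sv=140+seeds[0]/2.3,seeds[1]/2.3; y0,x0=int(sv)-7,int(su)-7; p=g[y0:y0+15,x0:x0+15]; wt=np.clip(p-90,0,None)
        yy,xx=np.mgrid[y0:y0+15,x0:x0+15]; q=world(f,(xx*wt).sum()/wt.sum(),(yy*wt).sum()/wt.sum(),28.5)[0][:2]-C
        A.append((np.degrees(np.arctan2(q[1],q[0]))-a0+180)%360-180)
    print("ticks",np.round(A,1),np.median(A))
```

```text
w2 [539.7 112.  418.6]
745 251 r [139.8 143.8 148.6] x [-15.3   0.3  15.7] z 61.59824876612225
ticks [-14.9 -15.3 -15.1 -15.5 -14.8 -15.2 -14.9] -15.14168016320113
w3 [539.8 111.8 417.7]
706 248 r [119.6 123.5 128.4] x [-14.9   0.9  15.7] z 61.598231343744175
ticks [-14.5 -14.8 -14.7 -15.  -14.4 -14.9 -14.4] -14.701150916083009
```

The tab stands at r ≈ 124 mm, where home is 125, and the push ended against a firm stop. But the wheel's measured angle is still about 1° off the unit's yaw. I'll push once more, still below the limit, and compare the ticks.

```bash
cat > m8.py <<'E'
from h import *
exec(open("m6.py").read().split("move_to(")[0].split("import *")[1])
move_to(P(165,110),o); move_straight(P(165,54),speed=120); dwell(.15); b=np.array(read_wrist_force())
move_straight(P(142.5,54),speed=50); r=142.5
for k in range(14):
    r-=.5; hit=move_straight(P(r,54),speed=8,contact_N=10); F=(np.array(read_wrist_force())-b)
    fr=F[:2]@d
    print(round(rad(),2),round(fr,1),end="; ")
    if fr>14: break
move_straight(P(170,54),speed=80); move_straight(P(170,110),speed=120)
move_to([470,90,290],down(0.3)); f=grab_frame("wrist"); np.save("w3.npy",f,allow_pickle=True)
print(read_time_s())
g=cv2.cvtColor(f["image"],cv2.COLOR_RGB2GRAY).astype(np.float32)
hs=[]
for u,v in((108,331),(711,288),(512,562)):
    su,sv=140+u/2.3,v/2.3; y0,x0=int(sv)-6,int(su)-6; p=g[y0:y0+13,x0:x0+13]; wt=np.clip(150-p,0,None); yy,xx=np.mgrid[y0:y0+13,x0:x0+13]
    hs.append(world(f,(xx*wt).sum()/wt.sum(),(yy*wt).sum()/wt.sum(),10)[0][:2])
hs=np.array(hs); print(hs.round(1),"yaw",np.degrees(np.arctan2(*(hs[2]-hs[0])[::-1]))+90,np.degrees(np.arctan2(*(hs[1]-hs[2])[::-1])))
A=[]
for a0,(u,v) in {45:(309,100),90:(206,183),135:(192,309),180:(264,405),225:(377,425),270:(475,358),315:(503,236)}.items():
    su,sv=140+u/2.3,v/2.3; y0,x0=int(sv)-7,int(su)-7; p=g[y0:y0+15,x0:x0+15]; wt=np.clip(p-90,0,None); yy,xx=np.mgrid[y0:y0+15,x0:x0+15]
    q=world(f,(xx*wt).sum()/wt.sum(),(yy*wt).sum()/wt.sum(),28.5)[0][:2]-C; A.append((np.degrees(np.arctan2(q[1],q[0]))-a0+180)%360-180)
print("ticks",np.median(A)); look(f,["lock_tab"])
E
python3 m8.py
```

```text
142.16 0.7; 141.58 1.1; 140.99 1.0; 140.48 0.9; 140.36 4.1; 140.24 7.5; 140.16 9.9; 140.06 12.1; 139.96 15.4; 40.7583
[[463.7 207.6]
 [577.6 -87.8]
 [402.  -46. ]] yaw -13.670103282360955 -13.40345028230538
ticks -14.698540347783307
lock_tab [([500.1, -28.8, 61.5], 0.95)]
```

The second push met the same firm stop with no further movement. The tab is home, green is in the window about 1 mm from centre, the arm is clear, and 41 s have been used.

```bash
python3 -c "
from cell import *
print(sign_off())"
```

```text
the job is handed in; nothing more can be done
None
```

I turned the wheel until green was under the window (about 1 mm off centre by my measurement), pushed the lock slide in to its firm stop, left the bottles and caps untouched, and handed the job in at about 41 s; I did not test that the lock holds the wheel.

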